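Mark a torch at the dot-marking station

TASK

Mark the torch with the orange bands: lay it lengthways in the carrier's white V cradle (either end first) and let go, then slide the carrier along its channel, without lifting it out, in under the blue marking head until it meets the far stop. Press the yellow pedal right down to its stop and hold it there for a second, let it come up, then slide the carrier with its torch all the way back to the yellow stop at the open end of the channel and let go. Leave the other torches and the other things on the bench where they are.

Things in the scene. Friction and masses are not known exactly. Their poses are not given: they have to be found in the camera images.
- torch_orange: The torch to mark: black, lying, an orange band round tail and head; in any of the tray's 3 places. Barrel dia 26 mm, head dia 32 (last 20 mm), length 110. Origin on its axis, 50 mm from the tail end, y towards the head; 120 g. In the tray its axis is 30 mm above the table, the tray floor 6 mm. White saddles 10 mm wide hold it 25 mm either side of the origin: grip across the barrel between them.
- torch_blue: A bystander: the same torch with blue bands, in another place of the tray (places are 80 mm apart).
- torch_plain: A bystander: the same torch with silver bands, in another place of the tray.
- tray: White plastic tray, fixed, 260 x 120 mm, three torch places at -80, 0 and +80 mm along its x axis, the torches lying along its y axis. Origin at the centre of its underside.
- station: Fixed station: white plate 350 (x) x 124 mm; two rails, tops 24 mm above the table, form a 72 mm wide channel along x. Origin under its centre. Grey portal over the channel from x = 77 to 127 mm, 156 wide; underside 72 mm up (marking tip 66), beam top 102, blue head to 221. Carrier origin at x = +64 mm against the steel far stop (+x end), at -65 against the yellow stop (open end).
- carrier: Black carrier, loose in the channel (3 mm play each side), 190 x 66 x 12 mm, 0.4 kg, with a white V cradle at its portal end and a red handle at the other. Origin at the centre of its underside, 10 mm above the table; x along the channel towards the portal. Starts 0 to 40 mm from the yellow stop.
- cradle (a point): Where a seated torch's origin belongs: 40 mm ahead (+x) of the carrier's centre, 45 mm above the table. Two white V saddles 25 mm either side of it along x, each 10 mm wide, 38 mm across, tops 44 mm above the table; the deck between them is 22 mm above the table. The torch lies along the carrier's x.
- handle (a point): Grip point of the red upright handle of the carrier, 54 mm above the table: a block 30 mm along the carrier's x axis, 14 mm across it (grip it across), its top 70 mm above the table. It is 65 mm behind the carrier's centre and stays outside the portal.
- pedal_base: Base of the pedal, fixed, 150 x 90 mm steel plate 8 mm thick, origin at the centre of its underside. The hinge is along its y axis at x = +52 mm, 45 mm high; the near edge of the pedal (-x) goes down.
- pedal (a joint): Angle of the sprung yellow pedal: 0 up, 0.30 rad fully down at its stop. It springs back by itself. Takes about 12 N at the pressing point.
- pedal_pad (a point): Pressing point, on top of the pedal's black rubber pad 90 mm from the hinge (moves with the pedal): 68 mm above the table when up, about 41 mm when fully down. The pad is 80 x 60 mm.
- solvent_bottle: A bystander: white square dispenser bottle with a steel cap, 62 x 62 x 125 mm, origin under its centre.
- lens_ring_a: A bystander: black ring, 36 mm diameter, 22 mm high, origin under its centre.
- lens_ring_b: A bystander: aluminium ring, 36 mm diameter, 22 mm high, origin under its centre.
- screwdriver: A bystander: red-handled screwdriver lying on the bench.
- screw_dish: A bystander: aluminium dish, 90 mm diameter, 25 mm high, origin under its centre.
Not all that is in view belongs to the job. What is shaped like the torch_orange but brown, pink or red is not meant.

How it is judged:
On the way, in this order (a step that is already met when the one before it is completed fails the run):
1. the orange-banded torch lies in the carrier's cradle, let go (x of torch_orange in the frame of cradle between -0.012 and 0.012 m and y of torch_orange in the frame of cradle between -0.005 and 0.005 m and z of torch_orange in the frame of cradle between -0.005 and 0.006 m and angle between the y axis of torch_orange and the x axis of carrier, either way round below 0.12 rad and contact force between the fingers and torch_orange below 0.3 N), for 0.2 s.
2. the carrier with the torch in its cradle is in under the marking head, against the far stop (within 7 mm) (x of torch_orange in the frame of cradle between -0.012 and 0.012 m and y of torch_orange in the frame of cradle between -0.005 and 0.005 m and z of torch_orange in the frame of cradle between -0.005 and 0.006 m and angle between the y axis of torch_orange and the x axis of carrier, either way round below 0.12 rad and x of carrier in the frame of station above 0.057 m), for 0.2 s.
3. the pedal is held right down (over 0.27 rad) for 0.5 s with the carrier at the far stop (all of step 2 and value of joint pedal above 0.27 rad), for 0.5 s.
At the end, for the whole second after the job is handed in: The carrier is back at the yellow stop (within 7 mm), flat in its channel and at rest, the orange-banded torch lies in its cradle (within 12 mm lengthways, 5 mm sideways and in height, within 7 degrees of the carrier's line), and the pedal is up (x of torch_orange in the frame of cradle between -0.012 and 0.012 m and y of torch_orange in the frame of cradle between -0.005 and 0.005 m and z of torch_orange in the frame of cradle between -0.005 and 0.006 m and angle between the y axis of torch_orange and the x axis of carrier, either way round below 0.12 rad and x of carrier in the frame of station below -0.058 m and z of carrier in the frame of station below 0.014 m and value of joint pedal below 0.04 rad and linear speed of each of carrier, torch_orange below 0.01 m/s); the robot touches nothing.
It fails at once if the carrier is lifted out of its channel (raised more than 10 mm) or tipped more than 0.15 rad (z of carrier in the frame of station above 0.02 m or angle between carrier's own z axis and vertical above 0.15 rad).
It fails at once if another torch or another thing on the bench is moved by more than 30 mm (distance of any of torch_blue, torch_plain, solvent_bottle, lens_ring_a, lens_ring_b, screwdriver, screw_dish from where it was at the start of the episode above 0.03 m).
It also fails if it takes over 72 s, if anything falls off the work surface, if the arm or the gripper's body presses on something with over 40 N, if the wrist force passes 120 N, or if a joint passes its speed limit or range.

ROBOT

A 6-joint arm with a two-finger parallel gripper is mounted at the origin on the work surface. World frame = base frame: x ahead of the robot, y to its left, z up, the work surface at z = 0. Lengths are in m, angles in rad, forces in N, time in s.
With the tool pointing down it reaches from about 0.375 to 0.925 m from the base axis. Payload 5.7 kg.
Tool frame: the origin (TCP) lies midway between the tips of the shut fingers; the grasp point (between the pads) lies 19 mm behind it; z points along the fingers, y is the line along which they close (so a half turn about z gives the same grasp; the last joint's range is limited). The gripper opens to 88 mm and grips with 3 to 60 N. Pads are 20 mm wide; open, the fingers measure 115 mm over their backs; the gripper's body (75 mm by 178 mm) begins 61 mm behind the grasp point.
Start: joints at [-1.339, 0.359, 1.51, -0, 1.272, -0.115], TCP at [0.204, -0.564, 0.223] pointing down, gripper open.
Joint ranges: [-2.97, 2.97], [-1.01, 2.36], [0.21, 2.38], [-0.96, 4.11], [0.2, 2.71], [-2.98, 2.98]. Speed limits (rad/s): [2.39, 2.39, 3.14, 3.14, 3.14, 3.14].

INTERFACE

Orientations are given as a unit quaternion [x, y, z, w].
In Python, from bench import move_ptp, servo_line, goto_joints, move_gripper, sleep, inverse_kinematics, capture, PlanningError, close_job, spot_in, silhouettes, current_clock, current_joint_pos, current_qvel, current_joint_torque, current_position, current_orientation, current_force, current_torque, current_finger_gap, current_grip_force gives the robot as it stands. Calls block until the motion is done:
- move_ptp(position, orientation): joint-space move of the TCP to a pose.
- servo_line(position, orientation=None, rate=0.15, contact_N=None): straight line of the TCP; orientation=None keeps the orientation; rate is the mean speed in m/s. With contact_N (N) it stops when the force on the tool has changed by that much, and returns True; else False.
- goto_joints(angles): joint-space move.
- move_gripper(opening): finger opening in m; the grip force is fixed at half the most; returns when the fingers have stopped.
- sleep(seconds).
- inverse_kinematics(position, orientation): joint angles nearest the present ones, or None.
- capture(name): name is "side" or "top" or "wrist"; returns a dict with "image" (384x512x3 uint8, blue, green, red), "range_z" (384x512 float32, m along the optical axis (not along the pixel's ray), 0 where there is no reading), "intrinsics" (3x3 intrinsics, pixels), "k1" (the pictures are not rectified: a ray, as slopes to the right and down, at radius r is drawn at 1 + k1 r^2 times it, then the intrinsics apply), "R" (3x3) and "t" (3): a world point X has camera coordinates R X + t. Camera axes: x right, y down, z forward; pixel columns grow to the right and rows downward; lengths in m; the calibration is good to about 2 mm. A picture is of the moment at which its call begins.
A pose or a line that the arm cannot do raises PlanningError and nothing moves.
- close_job(): hands the job in; it is judged then, once.
Trained networks look in the newest picture that a camera, given by its name, has taken for a name from the list of things; names that differ only in an ending like _2 or _b are one class to them, and where a whole thing is asked for, a point or a joint stands for the part that bears it (a point fixed in the world has none). Each returns a list of dicts, best first, with "conf" (0 to 1); they miss things now and then, are a little off and sometimes report something else, mostly with a low value. They report only what shows in the picture. A call takes as long as a camera call. They do not tell look-alikes from the thing itself.
- spot_in(camera, query): "xy" ([column, row] in pixels, amid what is visible of it).
- silhouettes(camera, query): "region" (384x512 bool, what is visible of it) and "xy" ([column, row] in pixels, amid what is visible of it).
Readings, each from a call of its own:
- current_clock(): time.
- current_joint_pos(): joint angles.
- current_qvel(): joint speeds.
- current_joint_torque(): joint torques, N m.
- current_position(): TCP position.
- current_orientation(): TCP orientation.
- current_force(): force on the tool from outside, world axes, zero at the start.
- current_torque(): the same for the moment, N m.
- current_finger_gap(): finger opening in m.
- current_grip_force(): force on a finger pad.
Only numpy, scipy, OpenCV 4.12 (cv2) and the standard library are available. Lean on these libraries where they do the work, as an engineer would, in place of code of your own. Each camera call takes 0.05 s, during which the arm holds its last target. There are 200 camera calls.

## Working session

There is one attempt and no reset: what is moved stays moved. The work goes in short steps, each a Python script; the robot and the scene stay as the last script left them, time stands still between calls to the robot, and variables do not carry over. Pictures are saved under pics/ and viewed, at most 10 in all, crops included, and the job is handed in when it is done.

```bash
mkdir -p pics; ls
python3 - <<'E'
from bench import *
import cv2,numpy as np
ims=[]
for n in("side","top"):
    c=capture(n); cv2.imwrite(f"pics/{n}0.png",c["image"])
    print(n,c["intrinsics"].tolist(),c["k1"],np.round(c["R"],3).tolist(),c["t"])
    for q in("torch_orange","tray","station","carrier","cradle","handle","pedal_base","pedal_pad","solvent_bottle","screw_dish","screwdriver"):
        print(q,[(np.round(d["xy"]).tolist(),round(d["conf"],2)) for d in spot_in(n,q)][:4])
print(current_clock(),current_orientation())
E
```

```text
pics
side [[442.9398425518391, 0.0, 254.4295517355172], [0.0, 442.9398425518391, 196.25774563597275], [0.0, 0.0, 1.0]] -0.031648984375518024 [[-0.963, -0.27, 0.015], [-0.157, 0.512, -0.844], [0.22, -0.815, -0.536]] [0.47603398 0.17114076 1.04031236]
torch_orange [([256.0, 161.0], 0.73), ([299.0, 225.0], 0.68), ([268.0, 143.0], 0.63), ([349.0, 171.0], 0.57)]
tray [([184.0, 309.0], 0.7), ([283.0, 172.0], 0.63), ([141.0, 254.0], 0.48), ([302.0, 169.0], 0.45)]
station [([210.0, 233.0], 0.81), ([198.0, 166.0], 0.52)]
carrier [([233.0, 200.0], 0.76)]
cradle [([235.0, 200.0], 0.82), ([256.0, 160.0], 0.71)]
handle [([233.0, 202.0], 0.75)]
pedal_base [([185.0, 322.0], 0.89), ([236.0, 197.0], 0.38)]
pedal_pad [([184.0, 310.0], 0.76)]
solvent_bottle [([201.0, 165.0], 0.91)]
screw_dish [([158.0, 204.0], 0.55), ([187.0, 309.0], 0.22)]
screwdriver [([140.0, 249.0], 0.65), ([185.0, 310.0], 0.29)]
top [[348.80365660215375, 0.0, 251.8453074295366], [0.0, 348.80365660215375, 192.9312259936757], [0.0, 0.0, 1.0]] -0.06195443010777367 [[0.003, -1.0, 0.001], [-0.981, -0.003, -0.195], [0.195, -0.0, -0.981]] [-0.04863626  0.5380759   0.90742537]
torch_orange [([376.0, 293.0], 0.93), ([354.0, 182.0], 0.87), ([254.0, 249.0], 0.86), ([407.0, 177.0], 0.57)]
tray [([349.0, 215.0], 0.76)]
station [([208.0, 187.0], 0.58)]
carrier [([252.0, 182.0], 0.86)]
cradle [([251.0, 183.0], 0.74)]
handle [([253.0, 181.0], 0.84), ([159.0, 249.0], 0.55)]
pedal_base [([118.0, 193.0], 0.91)]
pedal_pad [([112.0, 194.0], 0.6)]
solvent_bottle [([309.0, 126.0], 0.62)]
screw_dish [([348.0, 232.0], 0.69), ([240.0, 117.0], 0.68)]
screwdriver [([191.0, 127.0], 0.88)]
1.2 [ 9.85003118e-01  1.72536532e-01 -2.99043246e-06 -5.24068715e-05]
```

View pics/top0.png

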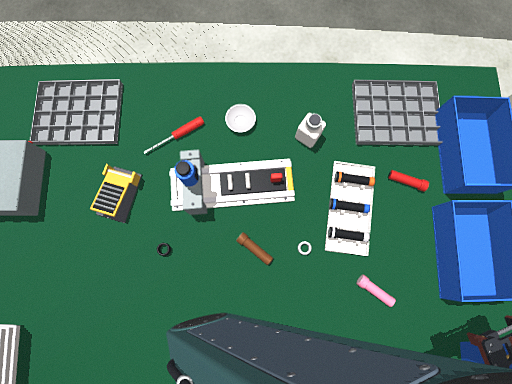

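View pics/side0.png

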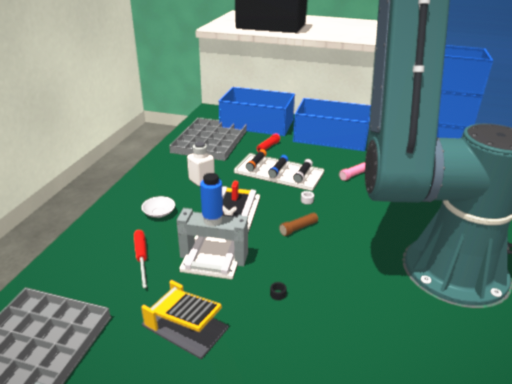

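The top view shows the orange-banded torch at the tray's far place, about (354,179). The carrier handle is at (278,177), the white saddles at (230,183) and (248,181), the portal at (190,180), and the pedal pad at (115,197). Pink, brown and red decoys lie around the bench. Next I localise these coarsely, then look closer with the wrist camera.

```bash
cat > h.py <<'E'
from bench import *
import cv2,numpy as np
from scipy.spatial.transform import Rotation as Ro
def ray(c,uv):
    p=cv2.undistortPoints(np.array(uv,float).reshape(-1,1,2),c["intrinsics"],np.array([c["k1"],0,0,0.]))[:,0]
    return np.c_[p,np.ones(len(p))]
def cloud(c):
    """world points HxWx3 from depth"""
    h,w=c["range_z"].shape; u,v=np.meshgrid(np.arange(w),np.arange(h))
    P=ray(c,np.c_[u.ravel(),v.ravel()])*c["range_z"].reshape(-1,1)
    W=(P-c["t"])@c["R"]; W[c["range_z"].ravel()==0]=np.nan
    return W.reshape(h,w,3)
def atz(c,uv,z):
    d=ray(c,uv)@c["R"]; o=-c["R"].T@c["t"]
    return o+d*((z-o[2])/d[:,2])[:,None]
def two(c1,uv1,c2,uv2):
    """triangulate one point"""
    A=[];b=[]
    for c,uv in((c1,uv1),(c2,uv2)):
        d=(ray(c,[uv])@c["R"])[0];d/=np.linalg.norm(d);M=np.eye(3)-np.outer(d,d);o=-c["R"].T@c["t"];A.append(M);b.append(M@o)
    return np.linalg.lstsq(np.vstack(A),np.hstack(b),rcond=None)[0]
def down(yaw):
    """tool down, finger closing line (tool y) along world direction yaw (mod pi), nearest wrist turn by caller"""
    y=np.array([np.cos(yaw),np.sin(yaw),0]);z=np.array([0,0,-1.]);x=np.cross(y,z)
    return Ro.from_matrix(np.c_[x,y,z]).as_quat()
def hsv(c): return cv2.cvtColor(c["image"],cv2.COLOR_BGR2HSV)
E
python3 - <<'E'
from h import *
c=capture("top");W=cloud(c)
for n,uv in dict(or1=(341,178),or2=(371,181),blue=(349,206),plain=(348,235),handle=(278,177),sad1=(230,183),sad2=(249,181),ystop=(290,179),stR1=(293,160),stR2=(296,202),stL=(172,208),portal=(190,200),pad=(113,196),pedU=(120,170),pedR=(138,181),pedL=(94,208),pedB=(120,220),bottle=(310,130),dish=(240,118),ra=(164,250),rb=(305,248)).items():
    print(n,np.round(np.nanmedian(W[uv[1]-1:uv[1]+2,uv[0]-1:uv[0]+2].reshape(-1,3),axis=0),3))
w=capture("wrist"); print(w["intrinsics"][0],w["k1"]); R=Ro.from_quat(current_orientation()).as_matrix()
print("cam in tool",np.round(R.T@(-w["R"].T@w["t"]-current_position()),3),np.round(w["R"]@R,2).tolist())
E
```

```text
or1 [ 0.583 -0.298  0.045]
or2 [ 0.575 -0.384  0.043]
blue [ 0.504 -0.317  0.044]
plain [ 0.424 -0.31   0.043]
handle [ 0.58  -0.119  0.067]
sad1 [0.571 0.015 0.033]
sad2 [ 0.579 -0.039  0.023]
ystop [ 0.585 -0.156  0.023]
stR1 [ 0.648 -0.169  0.001]
stR2 [ 0.522 -0.175  0.001]
stL [0.504 0.183 0.003]
portal [0.508 0.113 0.109]
pad [0.526 0.333 0.066]
pedU [0.615 0.342 0.009]
pedR [0.581 0.285 0.011]
pedL [0.492 0.38  0.071]
pedB [0.467 0.33  0.008]
bottle [ 0.705 -0.206  0.094]
dish [ 0.78  -0.011  0.005]
ra [ 0.383  0.201 -0.   ]
rb [ 0.39  -0.198  0.001]
[279.49588525   0.         255.29291801] 0.0003552871490976866
cam in tool [ 0.082 -0.    -0.162] [[0.0, 1.0, 0.0], [-0.95, 0.0, -0.3], [-0.3, -0.0, 0.95]]
```

Run:
```python
from h import *
import pickle
C={}
q=down(0)
for n,p in dict(a=(.55,-.30,.28),b=(.55,-.2,.28),c=(.55,-.08,.28),d=(.52,.2,.28),e=(.52,.3,.28)).items():
    move_ptp(p,q); sleep(.2); C[n]=capture("wrist"); print(n,current_clock(),np.round(current_joint_pos(),2))
pickle.dump(C,open("C.pkl","wb"))
cv2.imwrite("pics/ac.png",cv2.resize(np.vstack([C["a"]["image"],C["c"]["image"]]),None,fx=.78,fy=.78))
cv2.imwrite("pics/e.png",C["e"]["image"])
```

```text
a 3.1667 [-0.61  0.35  1.37 -0.    1.41 -0.61]
b 3.9 [-0.47  0.29  1.46 -0.    1.38 -0.47]
c 4.7 [-0.27  0.25  1.53 -0.    1.37 -0.27]
d 6.0417 [ 0.24  0.25  1.52 -0.    1.37  0.24]
e 6.775 [ 0.41  0.31  1.43 -0.    1.4   0.41]
```

View pics/ac.png

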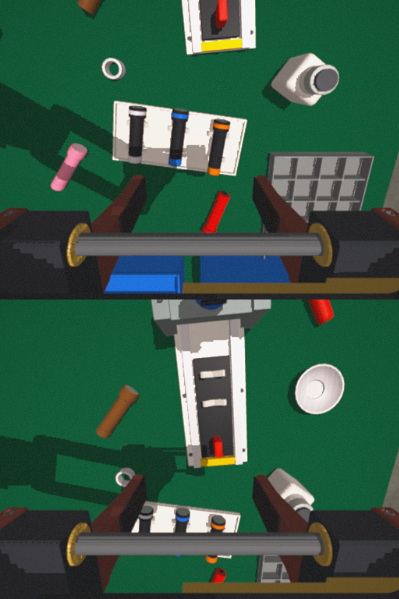

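View pics/e.png

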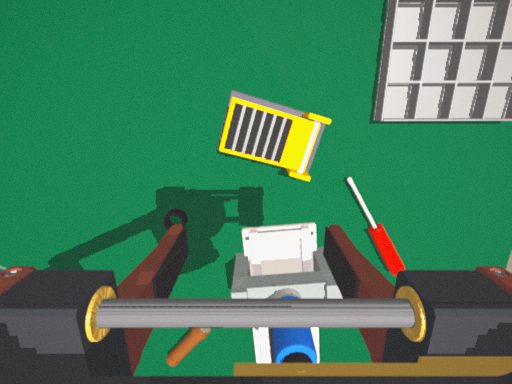

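Tile a shows the orange torch, with bands at about (284,160) and (276,215) at full resolution. Tile c shows the saddles (268,480→c rows 96,134), the red handle at about (278,190) and the yellow stop below it. In picture e the pedal's black slats are at (255,130) and its hinge brackets are on the right at (320,118)/(300,176). Now the precise geometry.

Run:
```python
from h import *
import pickle
C=pickle.load(open("C.pkl","rb")); r=lambda x:np.round(x,4).tolist()
def sel(c,box,zr,col):
    W=cloud(c);H=hsv(c);h,s,v=[H[...,i].astype(int) for i in range(3)]
    m={'orange':(h>5)&(h<17)&(s>150)&(v>120),'white':(s<60)&(v>130),'red':((h<5)|(h>174))&(s>150)&(v>90),'yellow':(h>20)&(h<34)&(s>150)&(v>100),'black':(v<75),'any':v>=0}[col]
    x0,x1,y0,y1=box
    with np.errstate(invalid='ignore'):
        k=m&(W[...,0]>x0)&(W[...,0]<x1)&(W[...,1]>y0)&(W[...,1]<y1)&(W[...,2]>zr[0])&(W[...,2]<zr[1])
    return k,W
def rep(n,k,W):
    P=W[k]
    if len(P)<4: print(n,len(P));return
    uv=np.argwhere(k)[:,::-1].mean(0)
    rc=cv2.minAreaRect((P[:,:2]*1000).astype(np.float32))
    print(n,len(P),'mean',r(P.mean(0)),'ztop',r(np.percentile(P[:,2],[5,50,95])),'rect',np.round(rc[0],1),np.round(rc[1],1),round(rc[2],1),'uv',r(uv))
for n in "ab":
    c=C[n]
    for nm,b in dict(band_t=(.55,.62,-.32,-.27),band_h=(.55,.62,-.41,-.35)).items(): rep(n+nm,*sel(c,b,(.01,.07),'orange'))
    rep(n+'barrel',*sel(c,(.555,.60,-.37,-.30),(.032,.06),'any'))
    rep(n+'bottle',*sel(c,(.6,.8,-.3,-.12),(.06,.2),'any'))
for n in "bc":
    c=C[n]
    rep(n+'handle',*sel(c,(.54,.62,-.16,-.06),(.05,.09),'red'))
    rep(n+'sadA',*sel(c,(.54,.61,-.06,-.01),(.03,.06),'white'))
    rep(n+'sadB',*sel(c,(.54,.61,-.01,.04),(.03,.06),'white'))
    rep(n+'ystop',*sel(c,(.5,.65,-.2,-.12),(.0,.06),'yellow'))
    rep(n+'table',*sel(c,(.4,.45,-.15,-.1),(-.02,.02),'any'))
for n in "cd":
    c=C[n]
    # rails: points 20..28mm high
    rep(n+'rails',*sel(c,(.48,.67,-.2,.06),(.018,.03),'white'))
    rep(n+'portaltop',*sel(c,(.46,.7,.04,.16),(.09,.115),'any'))
for n in "de":
    c=C[n]
    k,W=sel(c,(.44,.66,.25,.46),(.03,.09),'any'); rep(n+'pedal',k,W)
    k,W=sel(c,(.44,.66,.25,.46),(.03,.09),'black'); rep(n+'pad',k,W)
    rep(n+'base',*sel(c,(.44,.66,.23,.46),(.003,.03),'any'))
    rep(n+'brk',*sel(c,(.5,.66,.23,.46),(.03,.09),'yellow'))
```

```text
aband_t 118 mean [0.5891, -0.2953, 0.0443] ztop [0.038, 0.0452, 0.0475] rect [ 589.5 -295.4] [ 8.3 29.4] 82.8 uv [283.3305, 161.6864]
aband_h 135 mean [0.577, -0.3863, 0.0418] ztop [0.0369, 0.0426, 0.0446] rect [ 577.6 -386.5] [14.6 24.8] 81.0 uv [273.6741, 219.5111]
abarrel 735 mean [0.5841, -0.3346, 0.0413] ztop [0.0358, 0.042, 0.045] rect [ 584.8 -335. ] [72.1 26.5] 84.3 uv [279.0884, 187.083]
abottle 3129 mean [0.7141, -0.2149, 0.0992] ztop [0.0689, 0.0893, 0.1259] rect [ 724.4 -215. ] [62.2 60.9] 55.2 uv [397.7283, 102.1802]
bband_t 95 mean [0.589, -0.2951, 0.0441] ztop [0.0383, 0.0451, 0.0474] rect [ 589.8 -295.4] [ 9.2 28.4] 86.7 uv [280.8, 225.0737]
bband_h 117 mean [0.5765, -0.3863, 0.0415] ztop [0.0367, 0.0421, 0.0442] rect [ 577.1 -386.7] [16.  24.1] 84.5 uv [271.6752, 275.1538]
bbarrel 588 mean [0.5839, -0.335, 0.0413] ztop [0.0358, 0.0419, 0.0448] rect [ 584.7 -335. ] [70.8 26.7] 84.7 uv [276.8554, 247.1156]
bbottle 2535 mean [0.7154, -0.209, 0.0984] ztop [0.0692, 0.0879, 0.1257] rect [ 724.1 -214.4] [61.9 60.2] 55.2 uv [386.357, 180.2915]
bhandle 281 mean [0.5835, -0.11
[... 2029 characters left out ...]
48.9 325.6] [181.6 214.9] 89.8 uv [276.1732, 81.3095]
dbrk 2295 mean [0.5708, 0.3347, 0.055] ztop [0.049, 0.0542, 0.0644] rect [549.5 338.3] [ 88.3 122. ] 74.0 uv [295.1834, 60.851]
epedal 5072 mean [0.5407, 0.3417, 0.0618] ztop [0.0498, 0.0628, 0.0722] rect [543.7 339.8] [ 88.2 133.5] 73.8 uv [270.4312, 136.1751]
epad 307 mean [0.5268, 0.3477, 0.0655] ztop [0.059, 0.0649, 0.0728] rect [523.2 346.1] [55.8 74.8] 73.8 uv [260.4495, 132.1433]
ebase 982 mean [0.55, 0.3617, 0.0085] ztop [0.0064, 0.0084, 0.0101] rect [542.3 347. ] [184.5 223.9] 2.9 uv [275.1477, 118.7923]
ebrk 1768 mean [0.57, 0.3338, 0.055] ztop [0.0488, 0.054, 0.0653] rect [549.2 338.2] [ 88.2 122. ] 73.8 uv [291.8032, 141.4078]
```

Run:
```python
from h import *
import pickle
C=pickle.load(open("C.pkl","rb"))
for n in "ab":
    W=cloud(C[n]);P=W.reshape(-1,3);P=P[~np.isnan(P[:,0])]
    P=P[(P[:,0]>.55)&(P[:,0]<.62)&(P[:,1]>-.41)&(P[:,1]<-.27)&(P[:,2]>.034)]
    print(n,'y ext',np.percentile(P[:,1],[0.3,1,99,99.7]))
    mid=[]
    for y in np.arange(-.40,-.28,.01):
        Q=P[abs(P[:,1]-y)<.005]
        if len(Q)>8: mid.append((y,(Q[:,0].min()+Q[:,0].max())/2,Q[np.argsort(Q[:,2])[-5:],0].mean(),np.ptp(Q[:,0]),Q[:,2].max()))
    mid=np.array(mid);print(np.round(mid*1000,1)); print(np.polyfit(mid[:,0],mid[:,1],1))
# tray long-edge yaw
W=cloud(C["a"]);H=hsv(C["a"]);m=(H[...,1]<60)&(H[...,2]>120)&(W[...,0]>.33)&(W[...,0]<.66)&(W[...,1]<-.24)&(W[...,1]>-.45)&(W[...,2]<.03)&(W[...,2]>.002)
print(cv2.minAreaRect((W[m][:,:2]*1000).astype(np.float32)))
a,b=C["a"],C["b"]
print(two(a,(283.3305,161.6864),b,(280.8,225.07)),two(a,(273.67,219.51),b,(271.68,275.15)))
```

```text
a y ext [-0.38851569 -0.37432928 -0.27050978 -0.27016243]
[[-390.   577.8  576.7   25.    45.8]
 [-380.   578.5  576.9   26.2   45.7]
 [-370.   580.6  580.1   24.8   44.6]
 [-360.   582.   581.1   24.7   44.6]
 [-350.   583.3  582.8   24.5   44.5]
 [-340.   584.6  584.9   24.3   44.6]
 [-330.   585.9  586.3   24.    45. ]
 [-320.   587.2  586.3   24.1   45.4]
 [-310.   590.5  594.5   28.   365.1]
 [-300.   590.2  594.6   30.8  374.2]
 [-290.   591.6  594.5   31.1  381.7]]
[0.14421344 0.63378372]
b y ext [-0.39491935 -0.39396103 -0.28520379 -0.2847349 ]
[[-390.   577.4  579.2   23.5   44.4]
 [-380.   578.2  578.7   25.1   45.9]
 [-370.   580.4  581.5   23.3   44.9]
 [-360.   581.1  580.6   24.7   44.1]
 [-350.   583.3  583.    26.    44.7]
 [-340.   584.8  583.8   25.9   44.6]
 [-330.   586.1  588.3   25.8   44.6]
 [-320.   587.5  588.9   25.5   44.5]
 [-310.   590.4  592.5   28.4   47.3]
 [-300.   590.2  590.3   31.6   48.7]
 [-290.   591.5  590.8   31.5   48.1]]
[0.14915118 0.63532072]
((503.65130615234375, -329.67138671875), (125.7120590209961, 269.53778076171875), 83.16602325439453)
[ 0.58917591 -0.29559127  0.04299539] [ 0.57679668 -0.38664992  0.04105282]
```

The head is at the +y end. The torch origin is about (0.584, -0.3445) and its axis is tilted 0.131 rad. The cradle is at (0.5754, -0.0104), with the carrier axis tilted 0.0855 rad the other way. I'll pick with the tool leaning back so the camera mount clears the portal.

```bash
cat >> h.py <<'E'
U=np.array([-.0854,.9963,0]); CR=np.array([.5754,-.0104,0])
def pose(g,a,t=.3):
    """TCP pose for grasp point g, fingers closing across horizontal axis a (pointing ~+y), tips leaning t towards a"""
    a=np.r_[a[:2],0]/np.linalg.norm(a[:2]); z=np.sin(t)*a-np.cos(t)*np.array([0,0,1.]); y=np.cross([0,0,1.],a)*-1
    return np.array(g)+.019*z, Ro.from_matrix(np.c_[np.cross(y,z),y,z]).as_quat()
E
python3 - <<'E'
from h import *
A=np.array([.131,.991,0]); g=np.array([.584,-.3445,.034])
p,q=pose(g+[0,0,.12],A); move_gripper(.06); move_ptp([.56,-.1,.28],down(0)); move_ptp(p,q)
print(np.round(current_joint_pos(),2))
p,q=pose(g,A); print(servo_line(p,q,.1,contact_N=15),current_position()-p)
move_gripper(0.0); print(current_finger_gap(),current_grip_force(),current_clock())
p,q=pose(g+[0,0,.15],A); servo_line(p,q,.15); print(current_finger_gap(),current_grip_force())
p,q=pose(CR+[0,0,.15],U); move_ptp(p,q); sleep(.1)
cv2.imwrite("pics/held.png",np.hstack([capture("top")["image"][120:280,150:400],capture("side")["image"][100:260,130:380],capture("wrist")["image"][:160,150:400]]))
print(current_clock(),np.round(current_joint_pos(),2),current_force())
E
```

```text
[-0.76  0.63  1.31  0.25  1.39 -0.7 ]
False [ 0.0004973  -0.00046691  0.00078883]
0.025406034649929587 29.98074173927307 11.975
0.025342709664533405 29.980098009109497
14.6417 [-0.32  0.47  1.63  0.3   1.18 -0.53] [ 0.10925965  0.04811459 -1.78869587]
```

View pics/held.png

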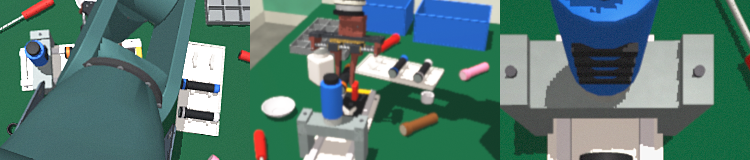

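The torch is held (gap 25.4 mm, 1.8 N ≈ 120 g); the wrist view shows the portal and blue head ahead and clear. Next I lower it into the cradle.

Run:
```python
from h import *
p,q=pose(CR+[0,0,.07],U); servo_line(p,q,.12)
p,q=pose(CR+[0,0,.0485],U); print(servo_line(p,q,.04,contact_N=5),current_position()-p,current_force())
move_gripper(.056); sleep(.2)
p,q=pose(CR+[0,0,.15]-.0*U,U); servo_line(p,q,.15)
p,q=pose(CR-.105*U+[0,0,.17],U); move_ptp(p,q); sleep(.2); c=capture("wrist")
print(current_clock())
W=cloud(c);o=CR-.04*U;d=W-o;s=d@U;l=d@np.array([U[1],-U[0],0])
with np.errstate(invalid='ignore'): m=(abs(s-.04)<.075)&(abs(l)<.022)&(W[...,2]>.046)&(W[...,2]<.07)
s,l,z=s[m],l[m],W[...,2][m]
print(np.percentile(s,[.5,99.5]))
for k in np.arange(-.02,.11,.01):
    i=abs(s-k)<.004
    if i.sum()>5: print(round(k,3),np.round([l[i].min(),l[i].max(),l[i].mean(),z[i].max()],4))
cv2.imwrite("pics/placed.png",c["image"])
```

```text
True [0.00016037 0.00011029 0.00062904] [1.88806541 0.72999145 1.1895811 ]
18.4167
[-0.0133076   0.09782472]
-0.01 [-0.0129  0.0124 -0.0002  0.0602]
0.0 [-0.0128  0.0125 -0.0002  0.0603]
0.01 [-0.0129  0.0113 -0.0003  0.0604]
0.02 [-0.0117  0.0125  0.0004  0.0607]
0.03 [-0.0129  0.0125  0.0002  0.0599]
0.04 [-0.0118  0.0125  0.0002  0.06  ]
0.05 [-0.0118  0.0124  0.0003  0.0604]
0.06 [-0.0118  0.0124  0.0002  0.0599]
0.07 [-0.0118  0.0124  0.0002  0.0599]
0.08 [-0.015   0.0154  0.0002  0.0627]
0.09 [-0.016   0.0152 -0.      0.0637]
0.1 [-0.0149  0.0153 -0.0005  0.0617]
```

View pics/placed.png

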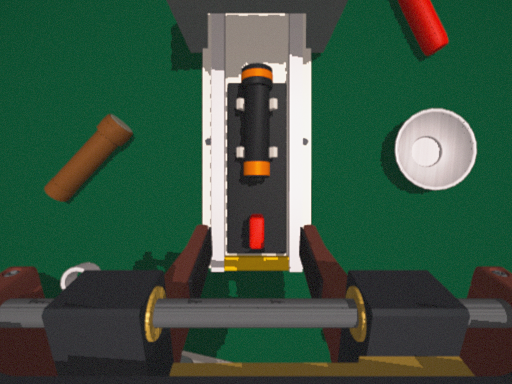

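The torch sits in the cradle (axis centred, about 3 mm lengthways): tail (257,170), head (257,72), handle (257,232). Next I grip the handle and slide in.

Run:
```python
from h import *
H=CR-.105*U+[0,0,.054]; r=lambda x:np.round(x,4)
p,q=pose(H,U); print(servo_line(p,q,.1,contact_N=12),r(current_position()-p))
move_gripper(0.0); print(current_finger_gap(),r(current_force()))
p0=current_position()
print(servo_line(p0+.135*U,q,.06,contact_N=15)); print('travel',r((current_position()-p0)@U),r(current_position()-p0),r(current_force()))
move_gripper(.05); sleep(.2)
p1=current_position(); servo_line(p1+[0,0,.10],q,.15); servo_line(p1-.08*U+[0,0,.22],q,.2); sleep(.1)
c=capture("wrist"); W=cloud(c);Hh=hsv(c)
with np.errstate(invalid='ignore'): m=((Hh[...,0]<5)|(Hh[...,0]>174))&(Hh[...,1]>150)&(W[...,2]>.062)&(W[...,2]<.08)&(abs(W[...,0]-.575)<.05)&(abs(W[...,1])<.1)
P=W[m];st=np.array([.5736,.011,0]);print('carrier x',r((P-st)@U).min()+.08,r((P-st)@U).max()+.05,'z',r(np.percentile(P[:,2],[5,50,95])),current_clock())
cv2.imwrite("pics/in.png",np.hstack([c["image"][:,100:420],capture("side")["image"][:,100:420]]))
```

```text
False [ 0.0005 -0.0002  0.0006]
0.013739421941834975 [-0.2858  0.4579  0.1483]
True
travel 0.1253 [-0.0105  0.1248 -0.    ] [ 0.6507 -2.7473  2.9   ]
carrier x 0.0639 0.0625 z [0.0683 0.0702 0.0714] 25.0917
```

View pics/in.png

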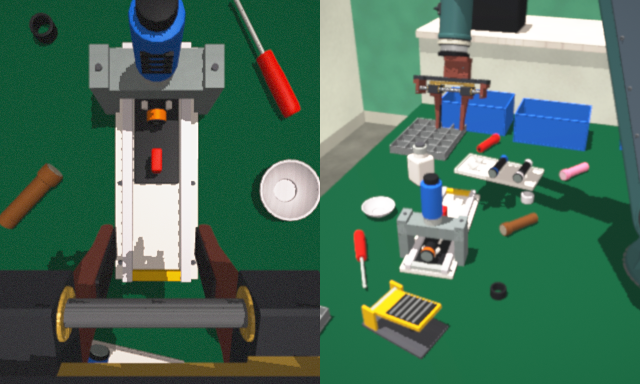

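The carrier is at the far stop (x≈0.064, travel 125.3 mm as predicted), with the torch tail visible under the portal at (157,115). Now the pedal.

Run:
```python
from h import *
r=lambda x:np.round(x,4); q=down(-.28); P=np.array([.5231,.3462,0])
p=current_position(); servo_line([p[0],p[1],.30],None,.25); move_gripper(0.0)
move_ptp([.52,.0,.32],down(0)); move_ptp([.5231,.3462,.20],q); servo_line(P+[0,0,.08],q,.15)
print(current_clock(),r(current_position()))
f0=current_force()
c=servo_line(P+[0,0,.036],q,.03,contact_N=30); print(c,r(current_position()),r(current_force()-f0))
```

```text
29.125 [0.5239 0.3464 0.0809]
True [0.5209 0.347  0.0438] [-3.1396 -0.3844 12.0883]
```

Run:
```python
from h import *
r=lambda x:np.round(x,4); q=current_orientation()
for z in(.041,.039,.037,.035):
    p=current_position(); c=servo_line([.5215,.3467,z],q,.02,contact_N=35); sleep(.1); f=current_force(); print(c,r(current_position()),r(f))
    if f[2]>35: break
sleep(1.0); print(r(current_position()),r(current_force()),current_clock())
c=capture("side"); cv2.imwrite("pics/ped.png",cv2.resize(c["image"][240:384,90:282],None,fx=3,fy=3))
```

```text
False [0.521  0.347  0.0433] [-8.2743 -2.4769 22.5202]
False [0.521 0.347 0.043] [-10.7833  -3.8998  37.4232]
[0.5211 0.347  0.043 ] [-10.6617  -4.4055  36.5142] 31.975
```

View pics/ped.png

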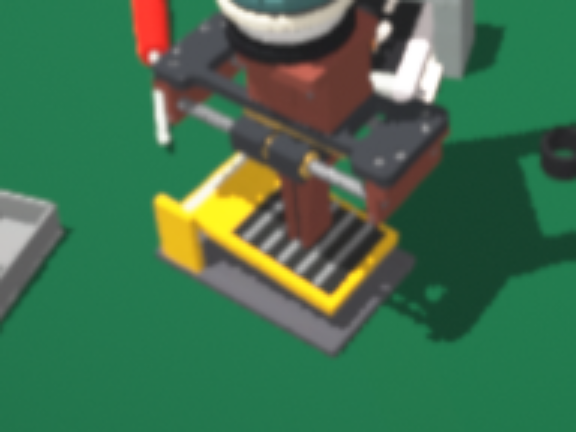

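The pedal is on its stop: force rises to 37 N with only 0.3 mm of travel, and it was held for over 1 s. Now I release it and pull the carrier back.

Run:
```python
from h import *
r=lambda x:np.round(x,4)
p=current_position(); q0=current_orientation()
servo_line([p[0],p[1],.09],q0,.1); servo_line([p[0],p[1],.25],q0,.25)
H=CR-.105*U+.1253*U+[0,0,.054]
move_ptp([.52,.15,.32],down(0)); pp,q=pose(H-.10*U+[0,0,.22],U); move_ptp(pp,q); move_gripper(.05)
pp,q=pose(H+[0,0,.10],U); servo_line(pp,q,.2); pp,q=pose(H,U); print(servo_line(pp,q,.1,contact_N=12),r(current_position()-pp))
move_gripper(0.0); print(current_finger_gap()); p0=current_position()
print(servo_line(p0-.140*U,q,.06,contact_N=15),'travel',r((current_position()-p0)@U),r(current_force()))
move_gripper(.05); sleep(.2)
p1=current_position(); servo_line(p1+[0,0,.10],q,.15); servo_line(p1+[0,0,.14],q,.15); sleep(.2)
c=capture("wrist"); W=cloud(c);Hh=hsv(c)
with np.errstate(invalid='ignore'): m=((Hh[...,0]<5)|(Hh[...,0]>174))&(Hh[...,1]>150)&(W[...,2]>.062)&(W[...,2]<.08)&(abs(W[...,0]-.58)<.05)&(abs(W[...,1]+.1)<.1)
P=W[m];st=np.array([.5736,.011,0]);x=(r((P-st)@U).min()+.08+r((P-st)@U).max()+.05)/2;print('carrier x',x,'z',r(np.percentile(P[:,2],[5,50,95])),current_clock())
d=W-st-x*U; s=d@U; l=d@np.array([U[1],-U[0],0])
with np.errstate(invalid='ignore'): m=(abs(s-.04)<.075)&(abs(l)<.022)&(W[...,2]>.05)&(W[...,2]<.07)
print('torch ext (carrier)',np.percentile(s[m],[.5,99.5]),'ztop',W[...,2][m&(s<.07)].max(),[round(l[m&(abs(s-k)<.01)].mean(),4) for k in(0,.04,.07)])
t=capture("side"); cv2.imwrite("pics/end.png",np.hstack([c["image"][:,100:420],t["image"][:,100:420]]))
```

```text
False [ 0.0005 -0.0001  0.0006]
0.013661267109766327
True travel -0.1288 [1.2203 2.1902 3.8902]
carrier x -0.06470000000000001 z [0.0683 0.0701 0.0713] 43.3083
torch ext (carrier) [-0.0123269   0.09693137] ztop 0.060576521814390154 [np.float64(-0.0007), np.float64(-0.0007), np.float64(-0.0006)]
```

View pics/end.png

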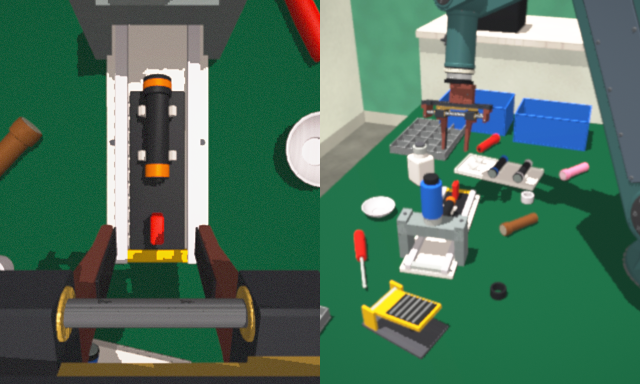

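The carrier is at the yellow stop (x≈-0.065), the torch is seated (tail (157,170), head (157,85)), the pedal is up and the gripper is clear.

```bash
python3 -c "
from bench import *
print(close_job())"
```

```text
the job is handed in; nothing more can be done
None
```

The job is handed in, with no verdict shown: the orange-banded torch was marked with the pedal held on its stop for over 1 s, and it is back in its cradle with the carrier at the yellow stop, at about 43 s of the 72 s allowed.

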